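# Short spin: set the centrifuge speed dial and hold the pulse plunger half-way

## Robot

A 6-joint arm with a two-finger parallel gripper is mounted at the origin on the work surface. World frame = base frame: x ahead of the robot, y to its left, z up, the work surface at z = 0. Lengths are in mm, angles in rad, forces in N, time in s.
With the tool pointing down it reaches from about 425 to 1125 mm from the base axis. Payload 14.9 kg.
Tool frame: the origin (TCP) lies on the front face of the gripper's body, between the roots of the fingers; the fingertips stand 78 mm ahead of it and the grasp point (between the pads) lies 60 mm ahead of it; z points along the fingers, y is the direction in which the jaws open and shut (so a half turn about z gives the same grasp; the last joint's range is limited). The gripper opens to 91 mm and grips with 3 to 60 N. Pads are 32 mm wide; open, the fingers measure 118 mm over their backs; the gripper's body (76 mm by 178 mm) begins 60 mm behind the grasp point.
Start: joints at [1.31, 0.379, 1.734, -0, 1.028, -0.033], TCP at [158.091, 681.928, 292.232] pointing down, gripper open.
Joint ranges: [-2.77, 2.77], [-0.74, 2.19], [0, 2.66], [-1.06, 4.2], [0.31, 2.87], [-3.08, 3.08]. Speed limits (rad/s): [1.89, 1.89, 2.39, 3.14, 3.14, 3.14].

## Interface

Orientations are given as [roll, pitch, yaw] about the fixed x, y, z axes, in that order (R = Rz(yaw) Ry(pitch) Rx(roll)).
In Python, from cell import ctrl, get_image gives the robot as it stands. The module is installed in compiled form; this text tells all that it offers.
- The arm moves only by the tool send_rows, never from a script. Its argument "steps" is a list of rows, each a list of 7 numbers: the shift along the world's x, y, z in mm, then the turn, a rotation vector about the world's x, y, z in degrees, then the opening, from 0 (shut) to 1 (fully open). A call has 1 to 10 rows; each row is the pose to reach, as a shift and turn from the pose commanded when the call began; what a row does not reach only later rows make up. A row lasts 1/10 s, in which the tool goes at most 50 mm and 8.59 degrees, less where a joint would pass 70% of its speed; a pose out of reach is approached as far as the arm can. A call with a gripper value outside its range is refused whole. The fingers move at their own pace and stop on an object; "squeeze" is the grip in N (left out, the last holds). Time passes only in rows, so rows that repeat a pose let the fingers close. It gives the time, the measured TCP pose, the force and the opening at its end, in the units of the state.
- ctrl.sense(): the state, without advancing time (a new reading comes with each control period).
- get_image(name): name is "scene" or "top" or "wrist"; returns a dict with "img" (384x512x3 uint8, red, green, blue), "fovy" (degrees; the focal length in pixels is half the picture's height over the tangent of half this angle, whatever the lens; pixels are square), "cx", "cy" (the principal point, pixels), "xyz" and "attitude" of the camera in the world. Camera axes: x right, y down, z forward; pixel columns grow to the right and rows downward; lengths in mm; the calibration is good to about 2 mm. A picture is of the moment at which its call begins. There is no depth.
- ctrl.hand_in(): hands the job in, once; it reports no verdict.
The state is a dict: "time": time; "joint_pos": joint angles; "qd": joint speeds; "joint_efforts": joint torques, N m; "position": TCP position; "eef_rot": TCP orientation; "ft_force": force on the tool from outside, world axes, zero at the start; "torque": the same for the moment, N m; "gripper_width": finger opening in mm.
Only numpy, scipy, OpenCV 4.12 (cv2) and the standard library are available. Lean on these libraries where they do the work, as an engineer would, in place of code of your own. Each camera call takes 0.05 s, during which the arm holds its last target. There are 200 camera calls.

## Task

On the blue benchtop centrifuge, turn the black speed dial until its white pointer stripe points at the green mark on the scale; only then press the round white spring-loaded pulse plunger half-way down (9 mm of its 18 mm travel, where its orange band has just sunk into the collar) and finish the program still holding it there. Do not press the plunger before the dial is set, never push it down to its stop (that trips the brake), and leave the other things on the bench where they are.

Things in the scene. Friction and masses are not known exactly. Their poses are not given: they have to be found in the camera images.
- centrifuge: Blue benchtop centrifuge, fixed, 300 x 280 mm. Origin on the bench under the middle of its control deck; x points from deck to bowl, y along the deck. Level deck: x +-60, y +-135 mm, 115 mm above the bench; dial and plunger sit on it at y = +66 and -66 mm, either way round. Behind: bowl (rim 113 mm high, from x = 47 mm) and clear dome, top 137 mm high at x = 145 mm.
- dial_grip (a point): On the upright axis of the black speed dial at gripping height, 153 mm above the bench. Grip: upright bar 44 mm long (this frame's x) and 15 mm thick (y), top 8 mm above this point, on a 46 mm disc whose top is 24 mm below it; white scale 32 mm below it. The frame turns with the dial (z up); the white pointer stripe is on the bar's -x half and points along -x.
- dial (a joint): Angle of the speed dial, rad, 0 to 4.6; it grows as the dial turns clockwise seen from above. At 0 the pointer points to the front of the centrifuge (-x of the centrifuge). It has friction (0.03 N m) and stays where it is left.
- dial_mark (a point): Top of the green mark (18 mm radially x 12 mm, flat, cannot move) on the dial's white scale, 40 mm from the dial's axis. The dial is set when the pointer points at it. The mark always lies 0.4 to 1.9 rad clockwise (from above) of where the pointer starts.
- pulse_top (a point): Centre of the flat top of the round pulse plunger, which moves with it. The plunger is 34 mm in diameter, upright, moves straight down and springs back up; released, its top is 151 mm above the bench and 22 mm above the black collar (52 mm diameter) around it. The lowest 9 mm that show of it are orange, the upper 13 mm white.
- pulse (a joint): Travel of the plunger, m: 0 released, 0.018 at the stop; hold it at 0.009. The spring pushes back with 2.5 N at first and 0.3 N more for every mm (about 5.2 N half-way, 7.9 N at the stop).
- tube_rack: Bystander: blue tube rack, 140 x 60 x 57 mm, loose beside the centrifuge. Origin: centre of its underside.
- reagent: Bystander: amber bottle with a blue cap, 60 mm diameter, 140 mm high, loose beside the centrifuge. Origin: centre of its underside.
- tip_box: Bystander: grey pipette-tip box with a green lid, 122 x 87 x 70 mm. Origin: centre of its underside.
- beaker: Bystander: glass beaker, 70 mm diameter, 90 mm high. Origin: centre of its underside.
- sample_jar: Bystander: jar with a white cap, 56 mm diameter, 70 mm high. Origin: centre of its underside.
- spare_rotor: Bystander: aluminium spare rotor, 124 mm diameter, 45 mm high. Origin: centre of its underside.
- timer: Bystander: flat white timer, 70 x 70 x 28 mm. Origin: centre of its underside.

How it is judged:
By the outcome, as a careful person would: the job done as asked, in the order asked, and still so for the second after the job is handed in, while the arm keeps its last pose, push and grip.
It also fails if it takes over 64 s, if anything falls off the work surface, if the arm or the gripper's body presses on something with over 40 N, if the wrist force passes 120 N, or if a joint passes its speed limit or range.

## Working session

There is one attempt and no reset: what is moved stays moved. The work goes in short steps, Python scripts to look and compute and a tool call to move; the robot and the scene stay as the last step left them, time stands still between calls to the robot, and variables do not carry over. Pictures are saved under pics/ and viewed, about 8 in all and at most 12, crops included, and the job is handed in when it is done.

Besides the shell and the picture viewer there is one more tool, called after ">>>" as a command line: name --pt "numbers of a row" for each row, then --argument value for the rest. send_rows: Moves the arm, as the interface text tells. Its arguments: {"type":"object","properties":{"steps":{"type":"array","items":{"type":"array","items":{"type":"number"}}},"squeeze":{"type":"number"}},"required":["steps"]}

```bash
mkdir -p pics; cat > h.py <<'E'
import numpy as np, cv2
from scipy.spatial.transform import Rotation as R
from cell import ctrl, get_image
def shot(n,f):
    d=get_image(n); cv2.imwrite('pics/'+f,d['img'][:,:,::-1]); np.save('pics/'+f+'.npy',d,allow_pickle=True); return d
def load(f): return np.load('pics/'+f+'.npy',allow_pickle=True).item()
def rot(d):
    a=np.array(d['attitude'],float)
    return a if a.shape==(3,3) else (R.from_quat(a).as_matrix() if a.size==4 else R.from_euler('xyz',a).as_matrix())
def ray(d,u,v):
    f=d['img'].shape[0]/2/np.tan(np.radians(d['fovy'])/2)
    return np.array(d['xyz']),rot(d)@np.array([(u-d['cx'])/f,(v-d['cy'])/f,1])
def onz(d,u,v,z):
    o,r=ray(d,u,v); return o+r*(z-o[2])/r[2]
E
python3 - <<'E'
from h import *
print(ctrl.sense())
for n in('scene','top','wrist'):
    d=shot(n,n+'1.png'); print(n,{k:v for k,v in d.items() if k!='img'})
a=[load(n+'1.png')['img'] for n in('scene','top')]
cv2.imwrite('pics/both.png',cv2.resize(np.vstack(a),(448,672))[:,:,::-1][:600] if 0 else cv2.resize(np.hstack(a),(800,300))[:,:,::-1])
E
```

```text
{'time': 0.0, 'joint_pos': array([ 1.30970757e+00,  3.79380140e-01,  1.73473948e+00, -5.30372586e-05,
        1.02850595e+00, -3.32529762e-02]), 'qd': array([-8.97564937e-04, -1.90039867e-05,  6.08542573e-04,  2.08498699e-03,
       -4.74019869e-04, -2.43645004e-04]), 'joint_efforts': array([ 2.28386867e-03, -7.63727617e+01, -4.34375703e+01,  6.50997274e-02,
        4.24122100e-02, -8.05775994e-05]), 'position': array([158.01568549, 681.63351589, 291.62854149]), 'eef_rot': array([-3.14055879e+00,  1.10330808e-05,  2.91378428e+00]), 'ft_force': array([-0.28611596,  0.27946819, -0.55372015]), 'torque': array([ 0.00914862, -0.02686643,  0.03715007]), 'gripper_width': 91.12064548154304}
scene {'fovy': 57.63005841365404, 'cx': 258.2885306486827, 'cy': 190.50799242884716, 'xyz': array([1361.16909348,  -88.78014203,  916.856157  ]), 'attitude': array([-2.35884523e+00, -2.25070066e-03,  1.46942884e+00])}
top {'fovy': 48.62828439904422, 'cx': 259.3074580529107, 'cy': 188.37415577556644, 'xyz': array([ 396.14958722,   -3.57464188, 1420.53013231]), 'attitude': array([-3.02663569, -0.01863559, -1.55675912])}
wrist {'fovy': 62.94102431340538, 'cx': 254.56550728337137, 'cy': 189.22824583621053, 'xyz': array([ 87.93515909, 698.04699328, 384.45548309]), 'attitude': array([2.87913069e+00, 7.26494954e-04, 1.34361905e+00])}
```

View pics/top1.png

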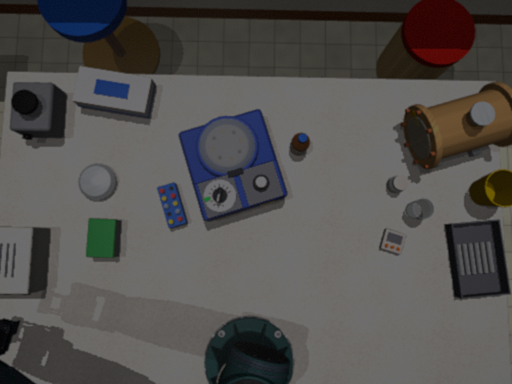

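View pics/scene1.png

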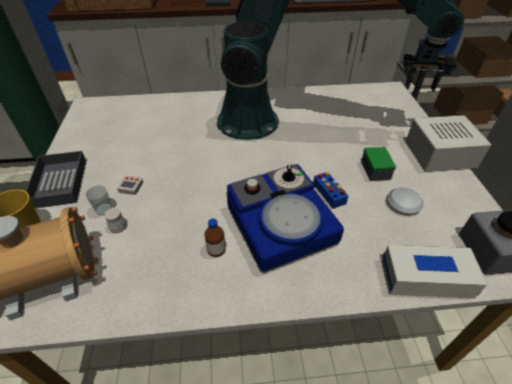

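The top view shows the dial on its white scale near (219,196), the plunger near (261,183), the rack at (172,205) and the bottle at (300,143). In the scene view the dial is at (290,177) and the plunger at (252,187). Next I'll compute positions from these.

```bash
python3 - <<'E'
from h import *
t=load('top1.png'); im=t['img']
print('dial',onz(t,219,196,155),'pl',onz(t,261,183,151))
s=load('scene1.png'); print('scene dial',onz(s,290,172,158),'pl',onz(s,252,183,151))
hsv=cv2.cvtColor(im,cv2.COLOR_RGB2HSV); m=cv2.inRange(hsv,(45,90,50),(85,255,255)); m[:, :195]=0;m[:,240:]=0; m[:170]=0;m[220:]=0
v,u=np.nonzero(m); print('green',u.mean(),v.mean(),len(u),onz(t,u.mean(),v.mean(),121))
c=cv2.resize(im[150:225,175:295],None,fx=6,fy=6,interpolation=cv2.INTER_CUBIC)
cv2.imwrite('pics/c1.png',c[:,:,::-1])
E
```

```text
dial [517.74180511  94.96840115 155.        ] pl [559.45825407 -30.04569614 151.        ]
scene dial [536.42945437 100.05061868 158.        ] pl [568.15949995 -26.37537721 151.        ]
green 206.57142857142858 198.57142857142858 21 [512.4952204  135.42555138 121.        ]
```

View pics/c1.png

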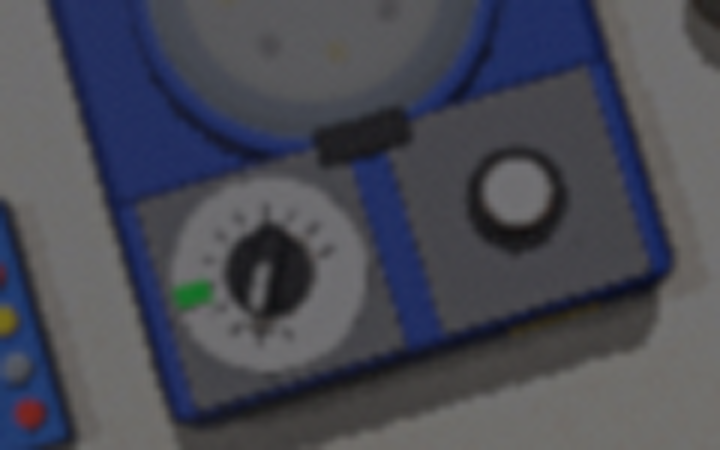

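The pointer is at world azimuth of about 166°, and the mark is about 70° clockwise of it. The jaw axis at 77° already lies across the bar, so I'll go above the dial.

>>> send_rows --pt "21 -34 0 0 0 0 1" --pt "42 -68 0 0 0 0 1" --pt "63 -103 0 0 0 0 1" --pt "84 -137 0 0 0 0 1" --pt "105 -171 0 0 0 0 1" --pt "126 -205 0 0 0 0 1" --pt "147 -240 0 0 0 0 1" --pt "168 -274 0 0 0 0 1" --pt "189 -308 0 0 0 0 1" --pt "210 -342 0 0 0 0 1"

```text
time: 1.15
position: [368.6, 338.4, 292.2]
eef_rot: [-3.142, -0.0, 2.914]
ft_force: [0.8, 0.3, -0.2]
gripper_width: 91.3
```

>>> send_rows --pt "21 -34 0 0 0 0 1" --pt "42 -68 0 0 0 0 1" --pt "63 -103 0 0 0 0 1" --pt "84 -137 0 0 0 0 1" --pt "105 -171 0 0 0 0 1" --pt "126 -205 0 0 0 0 1" --pt "147 -240 0 0 0 0 1" --pt "154 -245 0 0 0 0 1" --pt "154 -245 0 0 0 0 1" --pt "154 -245 0 0 0 0 1"

```text
time: 2.15
position: [521.5, 95.5, 292.0]
eef_rot: [-3.141, -0.001, 2.914]
ft_force: [-0.6, 0.2, 0.1]
gripper_width: 91.2
```

```bash
python3 - <<'E'
from h import *
s=ctrl.sense(); print(s['time'],s['position'],s['eef_rot'],s['joint_pos'])
d=shot('wrist','w1.png'); print(d['xyz'],d['attitude'])
cv2.imwrite('pics/w1v.png',cv2.convertScaleAbs(d['img'][:,:,::-1],alpha=1.6))
E
```

```text
2.15 [521.52189284  95.51659784 291.96263621] [-3.14146610e+00 -7.39797288e-04  2.91389069e+00] [ 1.37129628e-01  1.11229323e-01  2.07634094e+00  1.78551126e-04
  9.54758660e-01 -1.20606800e+00]
[451.51276259 111.80910405 384.82079634] [ 2.87977705e+00 -1.62681393e-04  1.34366261e+00]
```

View pics/w1v.png

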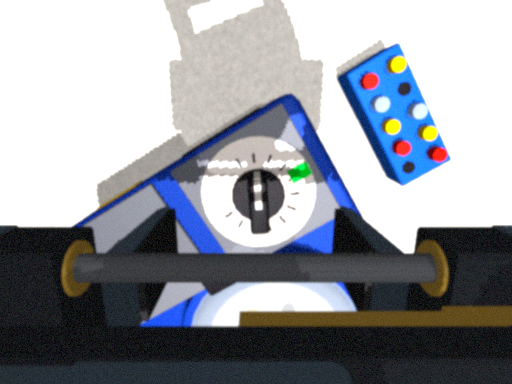

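The wrist view shows the dial disc near (258,193), the bar from about (258,170) to (260,233) with the stripe on its upper half, the green mark at (300,172) and the rack at (395,110). Next I'll measure the axis, pointer and mark directions.

```bash
python3 - <<'E'
from h import *
d=load('w1.png'); im=d['img']; hsv=cv2.cvtColor(im,cv2.COLOR_RGB2HSV)
g=cv2.inRange(hsv,(45,120,50),(85,255,255)); g[:150]=0; g[200:]=0; g[:,:270]=0;g[:,330:]=0
v,u=np.nonzero(g); mk=onz(d,u.mean(),v.mean(),121); print('mark',mk,len(u))
gray=cv2.cvtColor(im,cv2.COLOR_RGB2GRAY)
P=np.array([onz(d,258,207,161),onz(d,258,177,161),onz(d,258,193,129)]);print(P)
c=cv2.resize(im[120:255,180:340],None,fx=5,fy=5,interpolation=cv2.INTER_CUBIC)
cv2.imwrite('pics/w1c.png',cv2.convertScaleAbs(c[:,:,::-1].copy(),alpha=1.4)[:600])
E
```

```text
mark [514.04938096 136.80571295 121.        ] 273
[[523.98369912  97.74097827 161.        ]
 [501.50506473 102.86922052 161.        ]
 [522.19076321  98.5024817  129.        ]]
```

View pics/w1c.png

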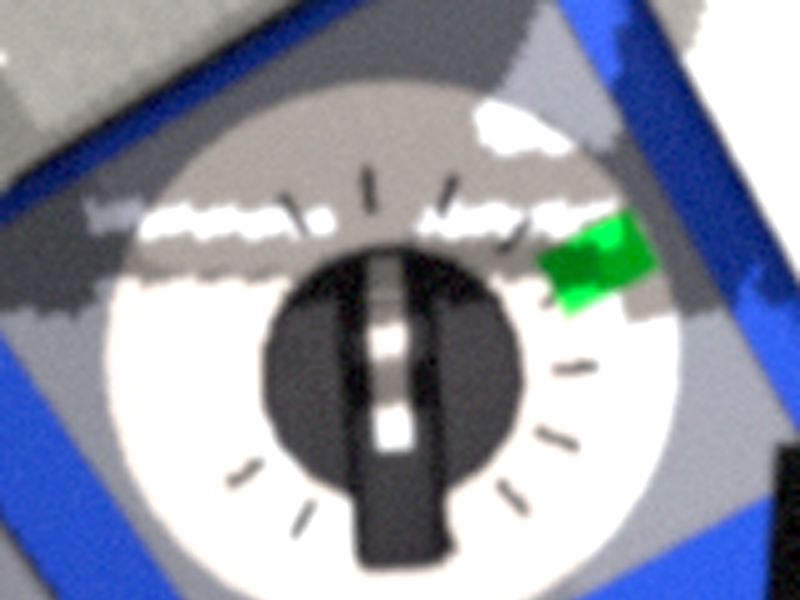

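```bash
python3 - <<'E'
from h import *
d=load('w1.png')
A=onz(d,259,210,161);B=onz(d,257.6,188,161);C=onz(d,260.7,233.4,161);S=onz(d,258.4,192.6,121)
az=lambda p,q:np.degrees(np.arctan2(*(q-p)[[1,0]]))
print(A,B,C,S); print(az(A,B),az(C,B),az(C,A)); p=B-C;p/=np.linalg.norm(p); print('axis from bar end',C+22*p)
# scale disc by ellipse of boundary points given in crop
pts=[(105,365),(680,365),(392,80),(170,180),(615,185),(150,510)]
W=np.array([onz(d,180+x/5,120+y/5,121)[:2] for x,y in pts])
M=np.c_[2*W,np.ones(len(W))];s=np.linalg.lstsq(M,(W**2).sum(1),rcond=None)[0]
c=s[:2];print('circle',c,np.sqrt(s[2]+c@c))
mk=np.array([514.05,136.81]); print('mark',np.degrees(np.arctan2(*(mk-c)[::-1])),np.linalg.norm(mk-c))
E
```

```text
[526.46547075  97.94617011 161.        ] [509.54710871 100.73176184 161.        ] [545.22224453  95.02164123 161.        ] [524.12596596  98.50737648 121.        ]
170.65019271006906 170.90643637233433 171.13788016549904
axis from bar end [523.49875005  98.4986784  161.        ]
circle [525.50368837  98.08869628] 50.276157694277124
mark 106.47811741288999 40.37977635957012
```

Axis is about (524,98), the pointer azimuth about 171° and the mark about 105°, so the turn is roughly 66° clockwise. Descend and grip.

>>> send_rows --pt "2 3 -10 0 0 4 0.5" --pt "2 3 -25 0 0 4 0.5" --pt "2 3 -40 0 0 4 0.5" --pt "2 3 -55 0 0 4 0.5" --pt "2 3 -68 0 0 4 0.5" --pt "2 3 -76 0 0 4 0.5" --pt "2 3 -79 0 0 4 0.5" --pt "2 3 -79 0 0 4 0.5" --pt "2 3 -79 0 0 4 0.5" --squeeze 15

```text
time: 3.1
position: [524.4, 97.9, 213.6]
eef_rot: [3.141, 0.001, 2.983]
ft_force: [-0.1, -0.1, 0.3]
gripper_width: 45.4
```

>>> send_rows --pt "0 0 0 0 0 0 0.3" --pt "0 0 0 0 0 0 0.2" --pt "0 0 0 0 0 0 0.1" --pt "0 0 0 0 0 0 0.1" --pt "0 0 0 0 0 0 0.1" --pt "0 0 0 0 0 0 0.1" --pt "0 0 0 0 0 0 0.1"

```text
time: 3.8
position: [524.1, 97.9, 213.4]
eef_rot: [-3.142, 0.0, 2.984]
ft_force: [-0.8, 0.0, 3.8]
gripper_width: 15.1
```

>>> send_rows --pt "0 0 0 0 0 -3 0.1" --pt "0 0 0 0 0 -9 0.1" --pt "0 0 0 0 0 -15 0.1" --pt "0 0 0 0 0 -21 0.1" --pt "0 0 0 0 0 -27 0.1" --pt "0 0 0 0 0 -33 0.1" --pt "0 0 0 0 0 -39 0.1" --pt "0 0 0 0 0 -45 0.1" --pt "0 0 0 0 0 -51 0.1" --pt "0 0 0 0 0 -55 0.1"

```text
time: 4.8
position: [524.0, 97.7, 213.4]
eef_rot: [-3.141, 0.0, 2.02]
ft_force: [-1.7, -4.3, 4.4]
gripper_width: 15.3
```

>>> send_rows --pt "0 0 0 0 0 -4 0.1" --pt "0 0 0 0 0 -8 0.1" --pt "0 0 0 0 0 -10 0.1" --pt "0 0 0 0 0 -11 0.1" --pt "0 0 0 0 0 -11 0.1" --pt "0 0 0 0 0 -11 0.1"

```text
time: 5.4
position: [523.9, 97.7, 213.3]
eef_rot: [-3.141, 0.0, 1.832]
ft_force: [-2.5, -3.7, 6.1]
gripper_width: 14.9
```

>>> send_rows --pt "0 0 0 0 0 0 0.3" --pt "0 0 0 0 0 0 0.5" --pt "0 0 0 0 0 0 0.5" --pt "0 0 10 0 0 0 0.5" --pt "0 0 30 0 0 0 0.5" --pt "0 0 55 0 0 0 0.5" --pt "0 0 80 0 0 0 0.5" --pt "0 0 87 0 0 0 0.5" --pt "0 0 87 0 0 0 0.5" --pt "0 0 87 0 0 0 0.5"

```text
time: 6.4
position: [523.7, 97.9, 299.6]
eef_rot: [-3.141, -0.0, 1.832]
ft_force: [-0.0, -0.2, 0.3]
gripper_width: 45.9
```

```bash
python3 - <<'E'
from h import *
s=ctrl.sense(); print(s['time'],s['position'],s['eef_rot'])
d=shot('wrist','w2.png')
c=cv2.resize(d['img'][110:260,160:360],None,fx=4,fy=4,interpolation=cv2.INTER_CUBIC)
cv2.imwrite('pics/w2c.png',cv2.convertScaleAbs(c[:,:,::-1].copy(),alpha=1.4))
hsv=cv2.cvtColor(d['img'],cv2.COLOR_RGB2HSV)
g=cv2.inRange(hsv,(45,120,50),(85,255,255)); g[:100]=0; g[260:]=0; g[:,:170]=0;g[:,340:]=0
v,u=np.nonzero(g); print('mark',u.mean(),v.mean(),onz(d,u.mean(),v.mean(),121),len(u))
E
```

```text
6.4 [523.71999085  97.89680073 299.56516431] [-3.14087769e+00 -6.07823009e-05  1.83177511e+00]
mark 253.92619926199262 144.87822878228783 [513.89133369 136.04525494 121.        ] 271
```

View pics/w2c.png

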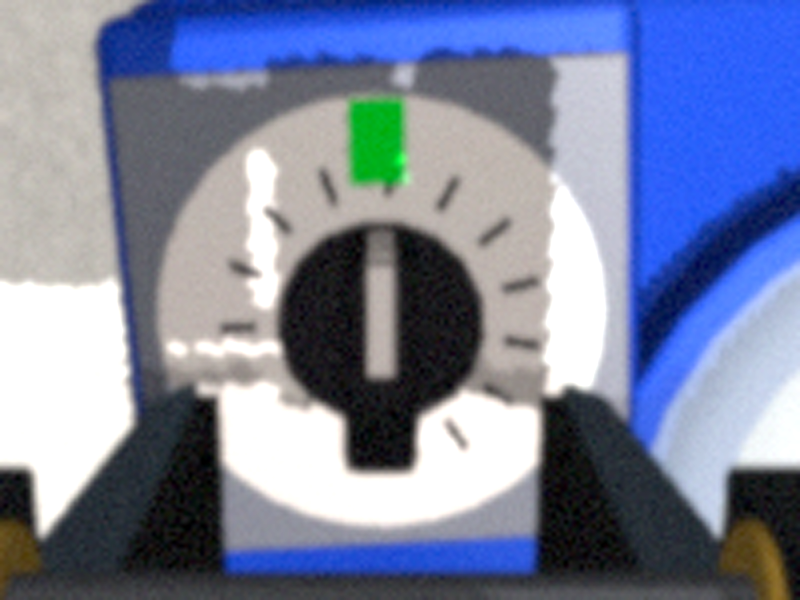

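The stripe runs from crop (380,230) to (382,378), and the mark is centred at (377,142), so the pointer is visibly on it. Next I'll quantify the residual and refine the plunger position.

```bash
python3 - <<'E'
from h import *
d=load('w2.png'); p=lambda x,y,z:onz(d,160+x/4,110+y/4,z)
az=lambda p,q:np.degrees(np.arctan2(*(q-p)[[1,0]]))
A=p(381.5,378,161);B=p(380.5,270,161);C=p(382,470,161)
pts=[(157,310),(606,310),(390,93),(222,165),(545,160),(380,526)]
W=np.array([p(x,y,121)[:2] for x,y in pts]);M=np.c_[2*W,np.ones(len(W))];s=np.linalg.lstsq(M,(W**2).sum(1),rcond=None)[0]
c=np.r_[s[:2],121];print('centre',c,np.sqrt(s[2]+s[:2]@s[:2]),'bar',C+22*(B-C)/np.linalg.norm(B-C))
mk=np.array([513.9,136.05,121]);print('pointer',az(C,B),az(A,B),'mark',az(c,mk),np.linalg.norm(mk-c), 'via tcp',az(np.array([524,98,121]),mk))
# plunger from top & scene: brightest blob centroid
t=load('top1.png');x=cv2.cvtColor(t['img'],cv2.COLOR_RGB2GRAY);r=x[172:195,250:275]
m=(r>115).astype('uint8');n,l,st,ce=cv2.connectedComponentsWithStats(m)
for i in range(1,n): print(st[i],ce[i]+[250,172],onz(t,*(ce[i]+[250,172]),151))
E
```

```text
centre [525.86407194  97.44112816 121.        ] 50.06620252877648 bar [524.85339742  99.45932325 161.        ]
pointer 105.43004627675539 105.52837381164603 mark 107.21710200011232 40.42009403471938 via tcp 104.86579167192737
```

The pointer is at 105.5° and the mark at about 106 ±1°, so the dial is set. Move over the plunger at height with the jaws shut.

>>> send_rows --pt "10 -30 0 0 0 0 0" --pt "20 -60 0 0 0 0 0" --pt "30 -90 0 0 0 0 0" --pt "38 -115 0 0 0 0 0" --pt "42 -125 0 0 0 0 0" --pt "42 -125 0 0 0 0 0" --pt "42 -125 0 0 0 0 0" --pt "42 -125 0 0 0 0 0"

```text
time: 7.25
position: [565.7, -26.1, 300.0]
eef_rot: [-3.141, -0.0, 1.833]
ft_force: [0.2, -1.1, -0.6]
gripper_width: 0.5
```

```bash
python3 - <<'E'
from h import *
s=ctrl.sense(); print(s['time'],s['position'],s['eef_rot'],s['gripper_width'],s['ft_force'])
d=shot('wrist','w3.png')
cv2.imwrite('pics/w3v.png',cv2.convertScaleAbs(d['img'][:,:,::-1].copy(),alpha=1.4))
E
```

```text
7.25 [565.72492185 -26.10551585 299.96560081] [-3.14116067e+00 -2.83636544e-04  1.83256066e+00] 0.5099123232653908 [ 0.16927911 -1.08090451 -0.60042195]
```

View pics/w3v.png

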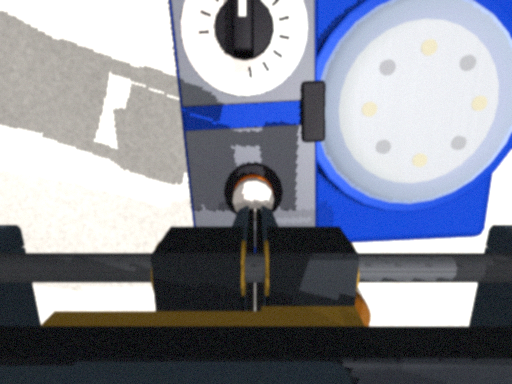

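The collar's left, right and top edges are at u = 224, u = 283 and v = 163, with the plunger top near (254,200) partly behind the fingers.

```bash
python3 - <<'E'
from h import *
d=load('w3.png')
L,Rr,T=[onz(d,*p,129) for p in((224,192),(283,192),(253.5,163))]
print(L,Rr,np.linalg.norm(L-Rr)); 
mid=(L+Rr)/2; q=mid-T; print('centre',T+26*q/np.linalg.norm(q), mid)
x=d['img'].min(2)[175:225,225:285]; 
m=(x>120).astype('uint8');n,l,st,ce=cv2.connectedComponentsWithStats(m)
for i in range(1,n):
  if st[i][4]>30:
    b=st[i]; print(b+[225,175,0,0,0]); L=onz(d,225+b[0],195,151);Q=onz(d,225+b[0]+b[2],195,151);T=onz(d,225+b[0]+b[2]/2,175+b[1],151)
    q=(L+Q)/2-T; print('w',np.linalg.norm(L-Q),(L+Q)/2,'c',T+17*q/np.linalg.norm(q))
print('geom: cent dir', )
E
```

```text
[541.06170415 -33.40389063 129.        ] [590.78348217 -20.05010145 129.        ] 51.483773122774146
centre [566.01977534 -27.09015435 129.        ] [565.92259316 -26.72699604 129.        ]
[241 180  31  22 541]
w 24.858382146173497 [567.38467294 -22.59974389 151.        ] c [568.59652209 -27.08375579 151.        ]
geom: cent dir
```

The plunger centre is about (566,-27), 131.7 mm from the dial axis against 132 expected. Go down to just above it, with tip contact expected at TCP z = 229.

>>> send_rows --pt "0 -1 -15 0 0 0 0" --pt "0 -1 -32 0 0 0 0" --pt "0 -1 -48 0 0 0 0" --pt "0 -1 -58 0 0 0 0" --pt "0 -1 -64 0 0 0 0" --pt "0 -1 -67 0 0 0 0" --pt "0 -1 -68 0 0 0 0" --pt "0 -1 -68 0 0 0 0" --pt "0 -1 -68 0 0 0 0"

```text
time: 8.2
position: [566.3, -28.1, 232.7]
eef_rot: [3.141, 0.0, 1.832]
ft_force: [-0.5, 0.0, -0.2]
gripper_width: -0.1
```

>>> send_rows --pt "0 0 -1 0 0 0 0" --pt "0 0 -2 0 0 0 0" --pt "0 0 -3 0 0 0 0" --pt "0 0 -4 0 0 0 0" --pt "0 0 -5 0 0 0 0" --pt "0 0 -6 0 0 0 0" --pt "0 0 -6 0 0 0 0" --pt "0 0 -6 0 0 0 0"

```text
time: 9.0
position: [566.2, -28.1, 226.3]
eef_rot: [3.141, 0.0, 1.832]
ft_force: [-0.1, 0.5, 3.4]
gripper_width: 0.8
```

```bash
python3 - <<'E'
from h import *
import time
for i in range(4):
    d=get_image('wrist'); s=ctrl.sense(); print(s['time'],s['position'],s['ft_force'])
E
```

```text
9.05 [566.15685438 -28.0842915  226.29831183] [-1.072425   -0.17715375  3.69858361]
9.1 [566.1588751  -28.06728085 226.30805688] [-0.50499485  0.12774139  2.36230882]
9.15 [566.15696514 -28.06105766 226.31040648] [-0.56290431 -0.37276526  2.35171258]
9.2 [566.14726298 -28.08766153 226.29883329] [0.13836589 0.22770293 2.31169459]
```

>>> send_rows --pt "0 0 -1 0 0 0 0" --pt "0 0 -2 0 0 0 0" --pt "0 0 -3 0 0 0 0" --pt "0 0 -4 0 0 0 0" --pt "0 0 -5 0 0 0 0" --pt "0 0 -6 0 0 0 0" --pt "0 0 -6 0 0 0 0" --pt "0 0 -6 0 0 0 0"

```text
time: 10.0
position: [566.2, -28.1, 220.3]
eef_rot: [3.142, 0.0, 1.832]
ft_force: [0.9, -0.0, 4.4]
gripper_width: 0.5
```

```bash
python3 - <<'E'
from h import *
P=[]
for i in range(25):
    d=get_image('wrist'); s=ctrl.sense(); P.append(np.r_[s['position'][2],s['ft_force']])
print(s['time'],np.mean(P,0),np.std(P,0))
np.save('pics/w4.png.npy',d,allow_pickle=True)
sc=shot('scene','s4.png'); 
a=cv2.resize(d['img'][130:280,160:360],(800,600),interpolation=cv2.INTER_CUBIC)
b=cv2.resize(sc['img'][150:225,210:310],(400,300),interpolation=cv2.INTER_CUBIC)
a[300:,400:]=b
cv2.imwrite('pics/w4c.png',cv2.convertScaleAbs(a[:,:,::-1].copy(),alpha=1.4))
E
```

```text
11.25 [ 2.20268446e+02  3.32371052e-01 -1.94234511e-01  5.05825662e+00] [0.02053817 0.5593714  0.49546535 0.5294476 ]
```

View pics/w4c.png

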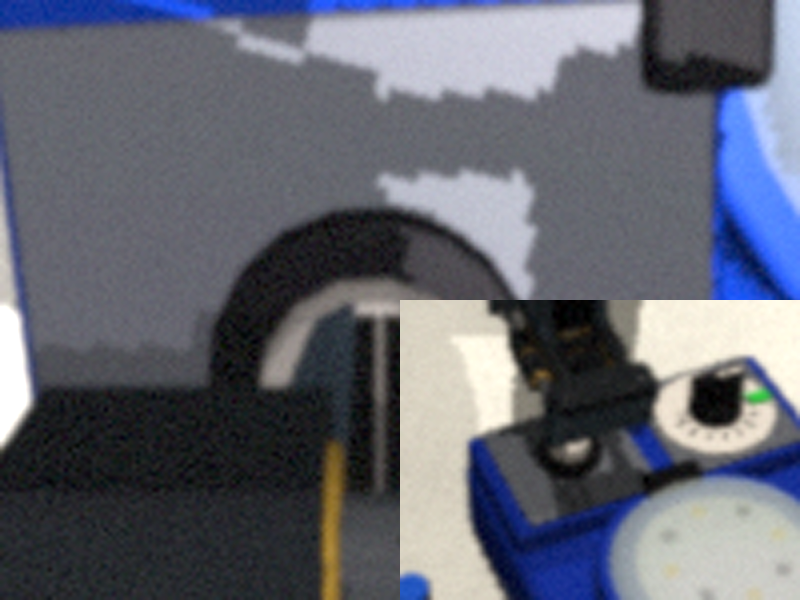

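The orange band has sunk into the collar, with only white showing at crop (290,320). Force is 5.06 N and the height gives 8.7 mm of travel. One last 0.3 mm nudge, then hand in.

>>> send_rows --pt "0 0 -0.3 0 0 0 0" --pt "0 0 -0.3 0 0 0 0" --pt "0 0 -0.3 0 0 0 0" --pt "0 0 -0.3 0 0 0 0" --pt "0 0 -0.3 0 0 0 0"

```text
time: 11.8
position: [566.1, -28.1, 220.0]
eef_rot: [3.141, 0.0, 1.832]
ft_force: [0.6, -0.9, 5.8]
gripper_width: 0.4
```

```bash
python3 - <<'E'
from h import *
P=[]
for i in range(20):
    get_image('wrist'); s=ctrl.sense(); P.append([s['position'][2],s['ft_force'][2]])
print(s['time'],np.mean(P,0)); print(ctrl.hand_in())
E
```

```text
12.8 [219.94693502   4.97751618]
the job is handed in; nothing more can be done
None
```

I turned the dial 66° clockwise and let go of it. Then I pressed the plunger to about half-way with the closed fingertips and handed the job in at 12.8 s, still holding it there.

- **Dial:** after I let go, the pointer measured 105.5° in the wrist camera. The green mark measured between 104.9° and 107.2°, depending on which estimate of the dial's axis I used. I take the real error to be about 1°; the picture shows the stripe on the mark.
- **Plunger:** the final height of the gripper gives 9.05 mm of travel. The average force was 4.98 N, which suggests about 8.3 mm. The two disagree by about 0.8 mm. The force scattered by about 0.5 N per reading, and it did not rise with the last 0.3 mm nudge, so I trusted the height. Just before that nudge, the part of the collar I could see showed no orange. The force stayed well below the 7.9 N at the stop.
- **Other things on the bench:** no contact was planned or felt. I did not take a separate picture of them at the end.

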